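Clear the post and leak-check the chamber seam

TASK

The black post has been left standing on the seam of the small vacuum chamber: move it away and set it down gently, upright, on the glass plate. Then take the leak-detector pen from its rest and, pen upright, pass its tip slowly (about 2 to 3 cm a second) along the whole seam from the pipe-port end to the other end, just above or lightly touching the seam without pressing hard. Finally hang the pen gently back in its rest, and leave everything else where it stands.

Things in the scene. Friction and masses are not known exactly. Their poses are not given: they have to be found in the camera images.
- chamber: Fixed aluminium box, 110 mm (own x) x 150 mm (own y, the long way) x 60 mm tall, origin at the centre of its underside, z up. Its top is two cover plates that meet in a straight dark seam, a groove 4 mm wide and 2 mm deep (too narrow for the pen's blunt 6 mm tip to go into), running its whole length along own y at own x = 0. A short steel pipe port (flange 40 mm across, at 28 mm height) sticks 30 mm out of its +y end.
- seam_start (a point): Point on the seam's centre line at the level of the chamber's top (60 mm above the table), 15 mm in from the pipe-port (+y) end. Its axes are the chamber's: the seam runs along own -y from here.
- seam_end (a point): Point on the seam at the same level, 15 mm in from the end without the port, 120 mm from seam_start.
- post_mid (a point): Half-way up the loose post: a black round column 20 mm across on a dark steel disc foot 50 mm across and 10 mm thick, 90 mm tall in all, 0.2 kg (hidden mass varies). This point is on the axis, 45 mm above its underside; z along the axis. It starts upright on the chamber's top, across the seam. Grip the column above the foot.
- post_foot (a point): Centre of the post's underside, z up along its axis.
- plate: Fixed greenish glass plate lying on the table, 150 mm (own x) x 140 mm (own y) x 6 mm thick; origin at the centre of its underside, on the table. It starts empty.
- rest: Fixed pen rest: base 100 x 80 x 8 mm with a column at its back (own x 24 to 40 mm) carrying two level prongs at own y either side, each 15 mm wide, with a 26 mm slot between them, open to own -x; the prongs run from own x = -30 mm to the column and are 8 mm thick, their tops and the column's top 90 mm above the table. Origin under the slot's middle, z up.
- rest_slot (a point): Middle of the rest's slot at the level of the prongs' tops, 90 mm above the table, where the pen's axis hangs. Axes as the rest.
- pen_grip (a point): Middle of the pen's round grey handle, 22 mm across and 54 mm long (27 mm above and below this point), z along the pen, up. The pen is 130 mm long, 0.08 kg: tip at the bottom, thin nozzle 6 mm across with a flat end, body 14 mm across, then a black collar 44 mm across and 6 mm thick whose underside is 70 mm above the tip, then the handle. It hangs upright by the collar on the rest's prongs; lift it straight up by the handle, and lower it back from above.
- pen_tip (a point): The pen's tip, on its axis 105 mm below pen_grip; z up along the pen.
- pedestal: Bystander, to be left alone: loose plain solid steel cylinder, 32 mm across, 50 mm tall. Origin at its underside.
- jar: Bystander, to be left alone: loose closed jar with a lid, 56 mm across, 85 mm tall. Origin at its underside.
- beaker: Bystander, to be left alone: loose open beaker, 70 mm across, 90 mm tall. Origin at its underside.
- tape: Bystander, to be left alone: loose tape roll lying flat, 70 mm across, 18 mm high. Origin at its underside.
- driver: Bystander, to be left alone: loose screwdriver lying flat, about 200 mm long. Origin at its underside.
- mouse: Bystander, to be left alone: loose black computer mouse, 105 x 60 mm, 32 mm high. Origin at its underside.
Things that resemble listed ones, but are neither listed nor needed, are in the scene too. Of the things that look like the plate, the smaller one is meant. What is shaped like the chamber but pink is not meant.

How it is judged:
By the outcome, as a careful person would: the job done as asked, in the order asked, and still so for the second after the job is handed in, with the robot touching nothing.
It also fails if it takes over 67 s, if anything falls off the work surface, if the arm or the gripper's body presses on something with over 40 N, if the wrist force passes 120 N, or if a joint passes its speed limit or range.

ROBOT

A 6-joint arm with a two-finger parallel gripper is mounted at the origin on the work surface. World frame = base frame: x ahead of the robot, y to its left, z up, the work surface at z = 0. Lengths are in m, angles in rad, forces in N, time in s.
With the tool pointing down it reaches from about 0.25 to 0.725 m from the base axis. Payload 4 kg.
Tool frame: the origin (TCP) lies midway between the tips of the shut fingers; the grasp point (between the pads) lies 19 mm behind it; z points along the fingers, y is the direction in which the jaws open and shut (so a half turn about z gives the same grasp; the last joint's range is limited). The gripper opens to 85 mm and grips with 20 to 120 N. Pads are 22 mm wide; open, the fingers measure 114 mm over their backs; the gripper's body (76 mm by 85 mm) begins 54 mm behind the grasp point. The pads swing forward as they close: fully open they stand 13 mm farther back than shut.
Start: joints at [1.207, 0.241, 0.005, 1.335, 0, 1.571], TCP at [0.178, 0.467, 0.231] pointing down, gripper open.
Joint ranges: [-2.72, 2.72], [-1.05, 1.87], [-1.09, 1.28], [-1.99, 2.15], [-1.42, 1.44], [-3.14, 3.14]. Speed limits (rad/s): [2.79, 2.79, 3.14, 3.14, 3.14, 3.14].

INTERFACE

Orientations are given as a unit quaternion [x, y, z, w].
In Python, from workcell import monitor, cams, order gives the robot as it stands.
- The arm moves only by the tool send_rows, never from a script. Its argument "moves" is a list of rows, each a list of 4 numbers: the shift along the tool's x, y, z as a fraction of full scale, then the turn about the tool's z as a fraction of full scale. A call has 1 to 20 rows; each row shifts and turns the commanded pose from where the row before left it, along the tool's axes as they then stand; what a row does not reach is not made up. Full scale, the value 1, is 100 cm for a shift and 0.1 rad for a turn. A row lasts 1/10 s, in which the tool goes at most 50 mm and 8.59 degrees, less where a joint would pass 70% of its speed; a pose out of reach is approached as far as the arm can. A call with a number of a shift or a turn outside -1 to 1 is refused whole. A call with a gripper value outside its range is refused whole. "claw" is the gripper's target within -1 to 1 (fully open at 1, half-way at 0, shut at -1), set as the call begins (left out, the last holds). The fingers move at their own pace and stop on an object; the grip force is fixed at half the most. Time passes only in rows, so rows that do not move let the fingers close. It gives the time, the measured TCP pose, the force and the opening at its end, in the units of the state.
- monitor.get_obs(): the state, without advancing time (a new reading comes with each control period).
- cams.camera(name): name is "scene" or "top" or "wrist"; returns (picture, depth): 480x640x3 uint8, blue, green, red; 480x640 float32, m along the optical axis (not along the pixel's ray), 0 where there is no reading.
- cams.camera_info(name): a dict with "intrinsics" (3x3 intrinsics, pixels), "T" (4x4, takes a point from camera to world coordinates); the wrist camera has in their place "mount" (4x4, takes a point from camera to tool coordinates, whose origin is the TCP and whose axes are the flange's). Camera axes: x right, y up, looking along -z (the intrinsics and any distortion apply to the point x, -y, -z); pixel columns grow to the right and rows downward; lengths in m; the calibration is good to about 2 mm. The wrist camera is an equidistant fisheye: a pixel r from the principal point sees the ray r / f radians off the axis. A picture is of the moment at which its call begins: read the wrist's pose just before it. camera_info takes no time and is no camera call.
- order.job_done(): hands the job in, once; it reports no verdict.
The state is a dict: "clock": time; "joint_pos": joint angles; "joint_vel": joint speeds; "tau": joint torques, N m; "eef_pos": TCP position; "tool_rot": TCP orientation; "ft_force": force on the tool from outside, world axes, zero at the start; "ft_torque": the same for the moment, N m; "grip_width": finger opening in m.
Only numpy, scipy, OpenCV 4.12 (cv2) and the standard library are available. Lean on these libraries where they do the work, as an engineer would, in place of code of your own. Each camera call takes 0.05 s, during which the arm holds its last target.

## Working session

There is one attempt and no reset: what is moved stays moved. The work goes in short steps, Python scripts to look and compute and a tool call to move; the robot and the scene stay as the last step left them, time stands still between calls to the robot, and variables do not carry over. Pictures are saved under pics/ and viewed, and the job is handed in when it is done.

Besides the shell and the picture viewer there is one more tool, called by a JSON object that holds its "method" and its "body", one argument or row to a line. send_rows: Moves the arm, as the interface text tells. Its arguments: {"type":"object","properties":{"moves":{"type":"array","items":{"type":"array","items":{"type":"number","minimum":-1,"maximum":1}}},"claw":{"type":"number"}},"required":["moves"]}

```bash
ls; mkdir -p pics
python3 - <<'E'
from workcell import monitor,cams,order
import cv2,numpy as np
print(monitor.get_obs())
for n in("scene","top","wrist"):
    i=cams.camera_info(n);print(n,i)
for n in("scene","top"):
    p,d=cams.camera(n);cv2.imwrite(f"pics/{n}0.png",p);np.save(f"{n}0.npy",d)
E
```

```text
pics
{'clock': 0.0, 'joint_pos': array([ 1.20700811e+00,  2.41420989e-01,  3.73677633e-03,  1.33517465e+00,
       -2.34600230e-05,  1.57083311e+00]), 'joint_vel': array([-0.00032701, -0.00201899,  0.00028202, -0.00136724, -0.00072255,
        0.00042489]), 'tau': array([ 5.56815558e-04, -3.72318935e+01,  2.52406472e+01,  1.70063053e-02,
        3.80454094e-05,  7.83766097e-06]), 'eef_pos': array([0.17769597, 0.46669948, 0.23041372]), 'tool_rot': array([ 1.80910740e-01,  9.83498978e-01, -1.01637832e-03, -1.74993400e-04]), 'ft_force': array([-0.66294072, -0.71033536, -0.68410329]), 'ft_torque': array([ 0.00448723,  0.02752292, -0.01329395]), 'grip_width': 0.08514048778597295}
scene {'intrinsics': array([[468.9663867 ,   0.        , 321.12854453],
       [  0.        , 468.9663867 , 235.23540071],
       [  0.        ,   0.        ,   1.        ]]), 'T': array([[ 0.47817808, -0.55960646,  0.67689462,  1.20720207],
       [ 0.87823897,  0.31036324, -0.36382821, -0.37311255],
       [-0.00648259,  0.76844992,  0.6398771 ,  0.75162439],
       [ 0.        ,  0.        ,  0.        ,  1.  
[... 262 characters left out ...]
99703291, -0.0743174 ,  0.02005759,  0.01644818],
       [ 0.00452831,  0.20348992,  0.97906657,  1.16544791],
       [ 0.        ,  0.        ,  0.        ,  1.        ]])}
wrist {'intrinsics': array([[371.64829954,   0.        , 319.93687456],
       [  0.        , 371.64829954, 238.36549919],
       [  0.        ,   0.        ,   1.        ]]), 'mount': array([[ 1.35808214e-03,  9.64448327e-01,  2.64268008e-01,
         6.61677869e-02],
       [ 9.99999068e-01, -1.34741420e-03, -2.21629183e-04,
         9.67919636e-05],
       [ 1.42328572e-04,  2.64268062e-01, -9.64449258e-01,
        -1.42819030e-01],
       [ 0.00000000e+00,  0.00000000e+00,  0.00000000e+00,
         1.00000000e+00]])}
```

View pics/scene0.png

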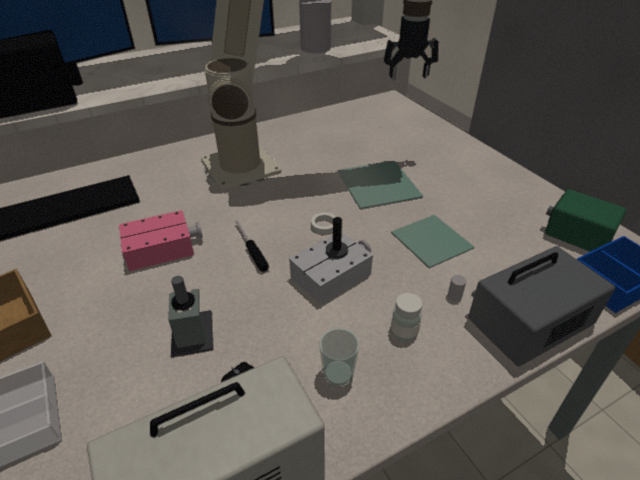

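View pics/top0.png

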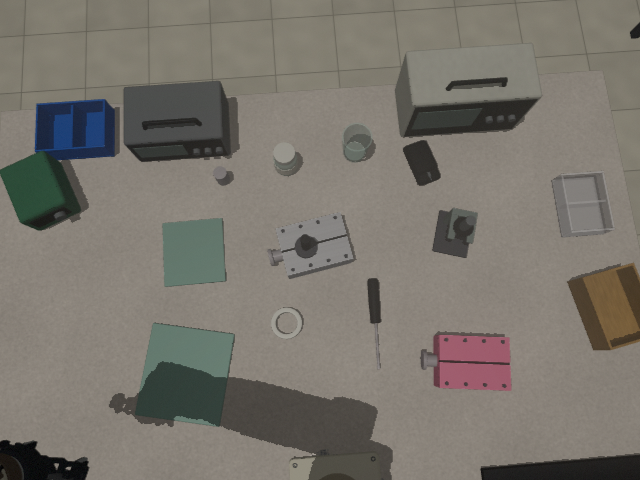

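The top view shows these candidates:
- Chamber: grey at top px (315,245), versus the pink lookalike at (473,361).
- Plate: (194,252), versus the larger-looking one at (185,375).
- Post: the black column on the chamber at (306,243), versus the pen in its rest at (460,228).

Next I'll take close crops and measure.

```bash
cat > h.py <<'E'
from workcell import monitor,cams,order
import cv2,numpy as np
def ray(n,u,v):
    i=cams.camera_info(n);K=i["intrinsics"];T=i["T"]
    c=np.array([(u-K[0,2])/K[0,0],-(v-K[1,2])/K[1,1],-1.0])
    return T[:3,3],T[:3,:3]@c
def plane(n,u,v,z):
    o,r=ray(n,u,v);return o+r*(z-o[2])/r[2]
def dpt(n,u,v,d):
    o,r=ray(n,u,v);return o+r*d
def cloud(n,d):
    i=cams.camera_info(n);K=i["intrinsics"];T=i["T"]
    v,u=np.mgrid[0:480,0:640]
    c=np.stack([(u-K[0,2])/K[0,0],-(v-K[1,2])/K[1,1],-np.ones_like(u,float)],-1)*d[...,None]
    return c@T[:3,:3].T+T[:3,3]
E
python3 - <<'E'
from h import *
t=cv2.imread("pics/top0.png");s=cv2.imread("pics/scene0.png")
def cr(im,x0,y0,w,h,k,n): cv2.imwrite(n,cv2.resize(im[y0:y0+h,x0:x0+w],None,fx=k,fy=k,interpolation=cv2.INTER_CUBIC))
cr(t,260,205,100,75,8,"pics/c_chamber.png")
cr(t,425,200,60,60,10,"pics/c_rest.png")
cr(s,160,265,70,95,6,"pics/c_rest_s.png")
C=cloud("top",np.load("top0.npy"))
# plates
lab=cv2.cvtColor(t,cv2.COLOR_BGR2HSV)
for p in((194,252),(190,345),(300,440)):print(p,lab[p[1],p[0]],C[p[1],p[0]])
for p in [(315,230),(345,250),(306,243),(300,240),(440,240),(462,228),(457,213),(330,260),(465,345)]:print(p,C[p[1],p[0]].round(4))
m=cv2.inRange(lab,(70,40,60),(95,160,255))
cs,_=cv2.findContours(m,0,2)
for c in cs:
    if cv2.contourArea(c)>800:
        r=cv2.minAreaRect(c);q=[plane("top",*x,0.006)[:2].round(4) for x in cv2.boxPoints(r)]
        print(r,q,np.linalg.norm(q[0]-q[1]),np.linalg.norm(q[1]-q[2]),np.mean(q,0))
E
```

```text
(194, 252) [ 73  41 119] [0.56056041 0.28268366 0.00460447]
(190, 345) [ 76  44 123] [0.35054426 0.29625635 0.008753  ]
(300, 440) [20 30 77] [0.13186677 0.06740341 0.00120397]
(315, 230) [0.5789 0.0011 0.058 ]
(345, 250) [ 0.529  -0.0616  0.0564]
(306, 243) [0.5321 0.0226 0.1486]
(300, 240) [0.5565 0.0358 0.0687]
(440, 240) [ 0.5449 -0.2866  0.0078]
(462, 228) [ 0.5476 -0.3099  0.1096]
(457, 213) [ 0.5854 -0.3089  0.0922]
(330, 260) [ 0.5084 -0.0265  0.061 ]
(465, 345) [ 0.3044 -0.2976  0.0594]
((184.5, 373.9999694824219), (84.82988739013672, 94.85821533203125), 9.462321281433105) [array([0.2137, 0.4194]), array([0.4119, 0.3838]), array([0.3667, 0.1982]), array([0.1711, 0.2402])] 0.20137179544315534 0.19102460574491442 [0.29085 0.3104 ]
((192.87612915039062, 252.1416015625), (63.326087951660156, 60.532291412353516), 86.18592071533203) [array([0.6361, 0.3581]), array([0.6351, 0.2174]), array([0.4859, 0.2135]), array([0.4872, 0.3506])] 0.14070355361539377 0.14925096314597103 [0.561075 0.2849  ]
((31.427837371826172, 186.087646484375), (57.16399002075195, 49.85350036621094), 66.03751373291016) [array([0.7943, 0.7437]), array([0.8376, 0.6376]), array([0.7025, 0.5791]), array([0.6613, 0.6835])] 0.11459537512482787 0.14722180545014382 [0.748925 0.660975]
```

View pics/c_chamber.png

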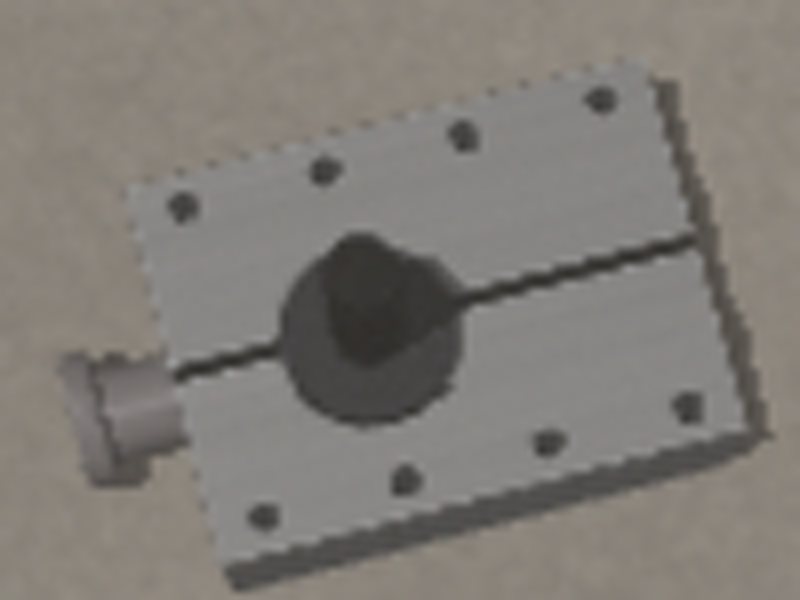

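View pics/c_rest.png

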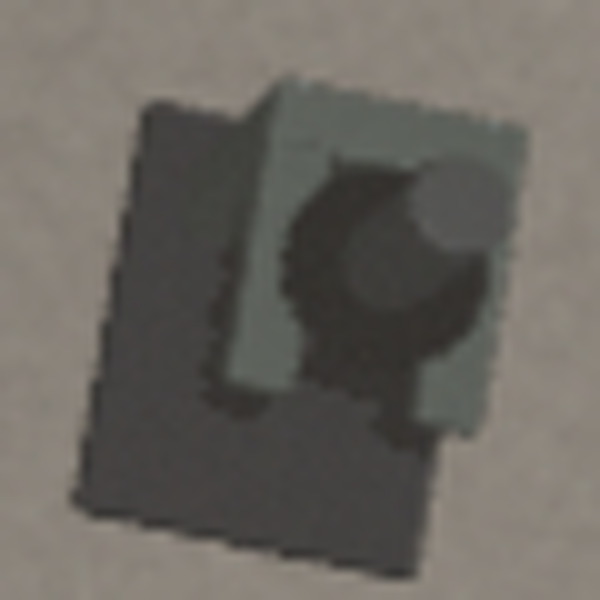

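View pics/c_rest_s.png

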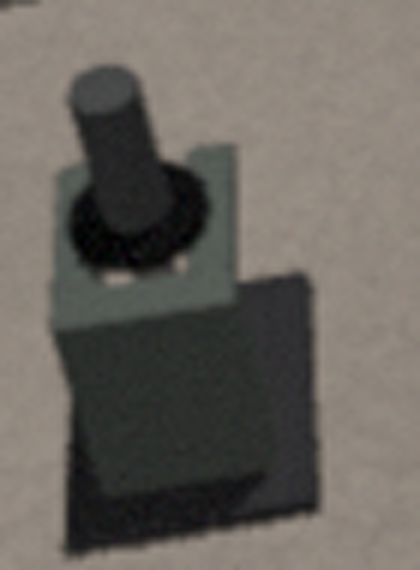

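Run:
```python
from h import *
def c(x0,y0,k,u,v):return x0+(u+.5)/k-.5,y0+(v+.5)/k-.5
def tp(u,v,z,n="top",x0=260,y0=205,k=8):
    return plane(n,*c(x0,y0,k,u,v),z)
q=np.array([tp(u,v,.06) for u,v in((130,187),(650,65),(750,432),(230,568))])
print("corners",q.round(4),q.mean(0), [np.linalg.norm(q[i]-q[(i+1)%4]) for i in range(4)])
a,b=tp(175,376,.06),tp(700,240,.06);d=b-a;print("seam",a,b,np.linalg.norm(d),np.degrees(np.arctan2(d[1],d[0])))
print("foot",tp(372,332,.07)); print("posttop",tp(364,262,.15))
print("pentop",tp(463,203,.15,x0=425,y0=200,k=10),plane("scene",*c(160,265,6,105,92),.15))
print("collar",tp(390,263,.096,x0=425,y0=200,k=10),plane("scene",*c(160,265,6,139,210),.096))
for u,v in((290,77),(525,128),(468,435),(230,383)):print("rest top",tp(u,v,.09,x0=425,y0=200,k=10))
for u,v in((150,103),(75,508),(412,576)):print("rest base",tp(u,v,.008,x0=425,y0=200,k=10))
s=cv2.imread("pics/scene0.png")
cv2.imwrite("pics/c_ch_s.png",cv2.resize(s[210:310,280:400],None,fx=6,fy=6,interpolation=2))
```

```text
corners [[ 0.5897  0.0876  0.06  ]
 [ 0.6137 -0.0594  0.06  ]
 [ 0.5079 -0.0778  0.06  ]
 [ 0.4812  0.0668  0.06  ]] [0.54814429 0.00428363 0.06      ] [np.float64(0.14887831428176546), np.float64(0.10739157035097154), np.float64(0.14705621127687912), np.float64(0.11045458605206158)]
seam [0.53549156 0.07841722 0.06      ] [ 0.56271116 -0.06890319  0.06      ] 0.14981391513127482 -79.53182322202701
foot [0.54166709 0.02347326 0.07      ]
posttop [0.54376826 0.02368814 0.15      ]
pentop [ 0.55453982 -0.31778307  0.15      ] [ 0.55536369 -0.31854015  0.15      ]
collar [ 0.55495157 -0.31803254  0.096     ] [ 0.55351668 -0.31834578  0.096     ]
rest top [ 0.5993565  -0.30372069  0.09      ]
rest top [ 0.58405306 -0.35332414  0.09      ]
rest top [ 0.51722988 -0.33155537  0.09      ]
rest top [ 0.53248437 -0.28191759  0.09      ]
rest base [ 0.61682079 -0.29452251  0.008     ]
rest base [ 0.52204691 -0.26519757  0.008     ]
rest base [ 0.50031597 -0.34067277  0.008     ]
```

View pics/c_ch_s.png

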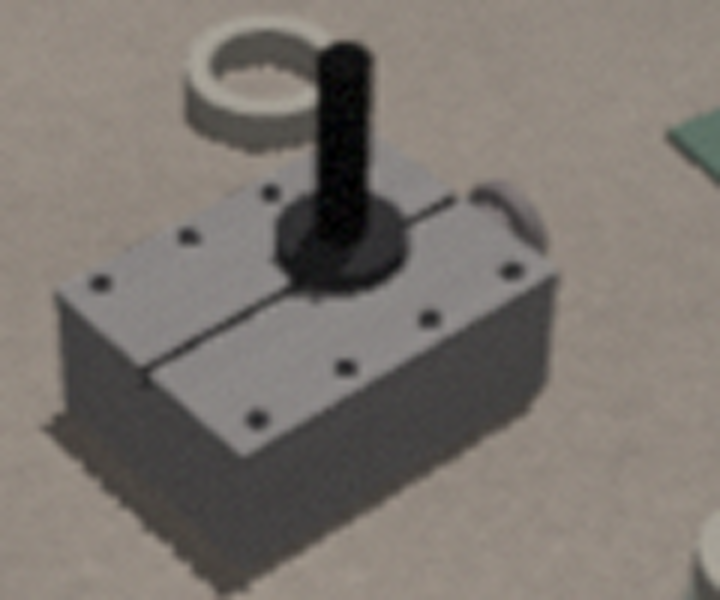

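The top crops confirm the choices. The chamber is grey aluminium, with its seam running from crop px (175,376) to (700,240). The black post stands on it with its foot at (372,332), and the pen's collar hangs on the grey prongs. The meant plate is the 150x140 one at (194,252). I'll align the tool with the world axes first.

{"method": "send_rows", "body": {
  "moves": [
    [0,0,0,-0.9],
    [0,0,0,-0.9],
    [0,0,0,-0.9],
    [0,0,0,-0.93],
    [0,0,0,0]
  ],
  "claw": 1
}}

```text
clock: 0.6
eef_pos: [0.1778, 0.467, 0.2308]
tool_rot: [0.0, 1.0, -0.001, -0.0]
ft_force: [0.2, 0.3, -0.4]
grip_width: 0.0854
```

{"method": "send_rows", "body": {
  "moves": [
    [-0.0109,-0.0133,0,0],
    [-0.0219,-0.0266,0,0],
    [-0.0299,-0.0364,0,0],
    [-0.0299,-0.0364,0,0],
    [-0.0299,-0.0364,0,0],
    [-0.0299,-0.0364,0,0],
    [-0.0299,-0.0364,0,0],
    [-0.0299,-0.0364,0,0],
    [-0.0299,-0.0364,0,0],
    [-0.0299,-0.0364,0,0],
    [-0.0299,-0.0364,0,0],
    [-0.0299,-0.0364,0,0],
    [-0.0219,-0.0266,0,0],
    [-0.0109,-0.0133,0,0],
    [0,0,0,0],
    [0,0,0,0]
  ]
}}

```text
clock: 2.2
eef_pos: [0.5415, 0.0237, 0.2309]
tool_rot: [0.001, 1.0, 0.0, -0.001]
ft_force: [-0.5, 0.8, -0.0]
grip_width: 0.0855
```

```bash
cat >> h.py <<'E'
from scipy.spatial.transform import Rotation as R
def wray(obs,u,v):
    i=cams.camera_info("wrist");K=i["intrinsics"];M=i["mount"]
    x=(u-K[0,2]);y=(v-K[1,2]);r=np.hypot(x,y);th=r/K[0,0]
    c=np.array([np.sin(th)*x/max(r,1e-9),-np.sin(th)*y/max(r,1e-9),-np.cos(th)])
    Rt=R.from_quat(obs["tool_rot"]).as_matrix()
    return Rt@M[:3,3]+obs["eef_pos"],Rt@M[:3,:3]@c
def wplane(obs,u,v,z):
    o,r=wray(obs,u,v);return o+r*(z-o[2])/r[2]
def wpix(obs,P):
    i=cams.camera_info("wrist");K=i["intrinsics"];M=i["mount"]
    Rt=R.from_quat(obs["tool_rot"]).as_matrix()
    c=M[:3,:3].T@(Rt.T@(np.array(P)-obs["eef_pos"])-M[:3,3])
    th=np.arctan2(np.hypot(c[0],c[1]),-c[2]);f=np.arctan2(-c[1],c[0])
    return K[0,2]+K[0,0]*th*np.cos(f),K[1,2]+K[0,0]*th*np.sin(f)
E
python3 - <<'E'
from h import *
o=monitor.get_obs();print(o["eef_pos"],o["joint_pos"].round(3))
p,d=cams.camera("wrist");cv2.imwrite("pics/w1.png",p)
import pickle;pickle.dump(o,open("w1.pkl","wb"))
print(wpix(o,(.5425,.0235,.15)),wpix(o,(.5425,.0235,.07)),wpix(o,(.5355,.0784,.06)),wpix(o,(.5627,-.0689,.06)))
E
```

```text
[0.54146518 0.02368106 0.23089207] [4.300e-02 3.260e-01 1.200e-01 1.366e+00 1.000e-03 4.500e-02]
(np.float64(319.67908643301377), np.float64(247.6543896027153)) (np.float64(319.7414808847073), np.float64(220.23708789713152)) (np.float64(383.05665664401965), np.float64(210.0432973912657)) (np.float64(217.03144697679932), np.float64(240.26993427958436))
```

View pics/w1.png

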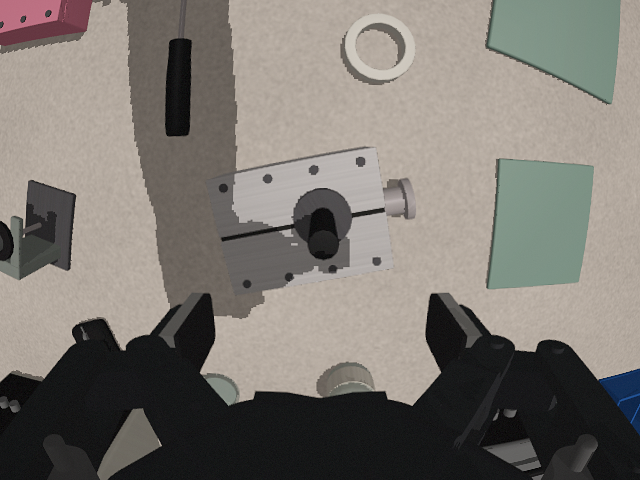

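Run:
```python
from h import *
import pickle;o=pickle.load(open("w1.pkl","rb"))
p=cv2.imread("pics/w1.png");cv2.imwrite("pics/w1c.png",cv2.resize(p[140:300,200:420],None,fx=3.6,fy=3.6,interpolation=2))
for u,v,z in((323,245,.15),(322.5,218,.07),(385,210,.06),(221,240,.06)):print(wplane(o,u,v,z))
def c(x0,y0,k,u,v):return x0+(u+.5)/k-.5,y0+(v+.5)/k-.5
for u,v,z in((145,377,.06),(455,199,.06),(341,242,.07),(345,60,.15)):print("scene",plane("scene",*c(280,210,6,u,v),z))
```

```text
[0.54076255 0.02558373 0.15      ]
[0.54058506 0.02580562 0.07      ]
[0.5354468  0.08011756 0.06      ]
[ 0.56244574 -0.06513396  0.06      ]
scene [ 0.56525098 -0.07034862  0.06      ]
scene [0.53645208 0.07520862 0.06      ]
scene [0.54647127 0.01970295 0.07      ]
scene [0.54207784 0.02251871 0.15      ]
```

View pics/w1c.png

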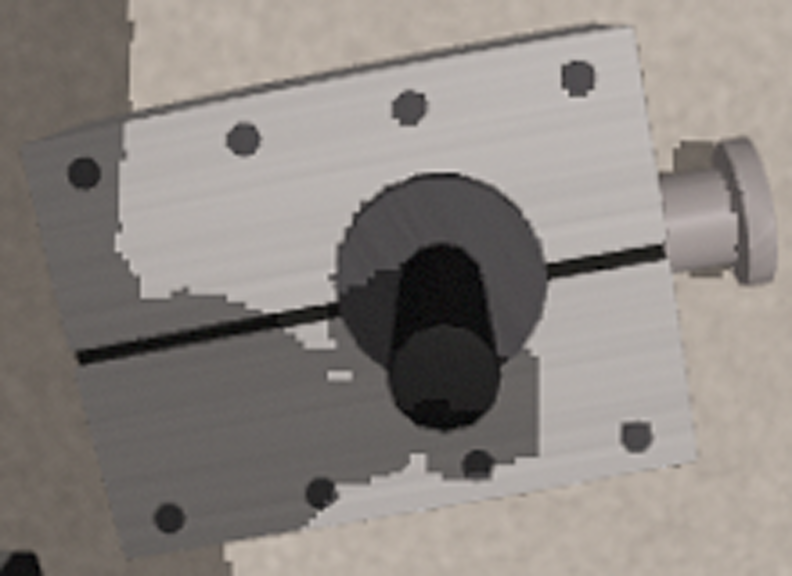

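The wrist view shows the post top at about (323,245) and the seam ends at (385,210) and (222,239). All three views agree to within a few mm, so I'll descend and grip.

{"method": "send_rows", "body": {
  "moves": [
    [0,0.001,0.02,0],
    [0,0,0.03,0],
    [0,0,0.03,0],
    [0,0,0.02,0],
    [0,0,0.015,0],
    [0,0,0.01,0],
    [0,0,0,0]
  ]
}}

```text
clock: 2.95
eef_pos: [0.5406, 0.0253, 0.1053]
tool_rot: [-0.0, 1.0, 0.0, -0.001]
ft_force: [-0.2, 0.5, 0.5]
grip_width: 0.0855
```

{"method": "send_rows", "body": {
  "moves": [
    [0,0,0,0],
    [0,0,0,0],
    [0,0,0,0],
    [0,0,0,0],
    [0,0,0,0],
    [0,0,0,0],
    [0,0,0,0],
    [0,0,0,0]
  ],
  "claw": -1
}}

```text
clock: 3.75
eef_pos: [0.5425, 0.0242, 0.1068]
tool_rot: [0.0, 1.0, 0.0, 0.0]
ft_force: [0.0, 1.1, 3.4]
grip_width: 0.0184
```

{"method": "send_rows", "body": {
  "moves": [
    [0,0,-0.005,0],
    [0,0,-0.01,0],
    [0,0,-0.02,0],
    [0,0,-0.015,0],
    [0,0,0,0],
    [0,0,0,0]
  ]
}}

```text
clock: 4.35
eef_pos: [0.5421, 0.0241, 0.1563]
tool_rot: [0.0, 1.0, -0.0, 0.0]
ft_force: [0.5, -0.6, -2.4]
grip_width: 0.0186
```

{"method": "send_rows", "body": {
  "moves": [
    [0,0.0105,0,0],
    [-0.001,0.02,0,0],
    [-0.0025,0.03,0,0],
    [-0.003,0.035,0,0],
    [-0.003,0.035,0,0],
    [-0.003,0.035,0,0],
    [-0.003,0.035,0,0],
    [-0.002,0.03,0,0],
    [-0.001,0.02,0,0],
    [0,0.01,0,0],
    [0,0,0,0],
    [0,0,0,0]
  ]
}}

```text
clock: 5.55
eef_pos: [0.5603, 0.284, 0.1556]
tool_rot: [0.0, 1.0, -0.001, -0.001]
ft_force: [-0.3, -1.2, -2.2]
grip_width: 0.0187
```

Run:
```python
from h import *
o=monitor.get_obs();print(o)
p,d=cams.camera("scene");cv2.imwrite("pics/s2.png",cv2.resize(p[120:330,280:520],None,fx=3,fy=3))
p,d=cams.camera("wrist");cv2.imwrite("pics/w2.png",p)
```

```text
{'clock': 5.55, 'joint_pos': array([ 4.69373294e-01,  5.35365906e-01,  2.44680420e-01,  1.28198257e+00,
       -5.28338916e-04,  4.70309710e-01]), 'joint_vel': array([-0.02079648, -0.01341457, -0.00340975,  0.00113523,  0.00042867,
        0.00137684]), 'tau': array([ 8.00563507e-01, -5.13476908e+01,  2.57325983e+01, -3.57789116e-02,
        5.78655722e-02,  4.64467099e-03]), 'eef_pos': array([0.56031119, 0.28399756, 0.15556482]), 'tool_rot': array([ 4.67960489e-04,  9.99999418e-01, -6.59251328e-04, -7.14851794e-04]), 'ft_force': array([-0.30229184, -1.19071833, -2.17536054]), 'ft_torque': array([-0.07485107, -0.07642897,  0.08157148]), 'grip_width': 0.01873195396024623}
```

View pics/s2.png

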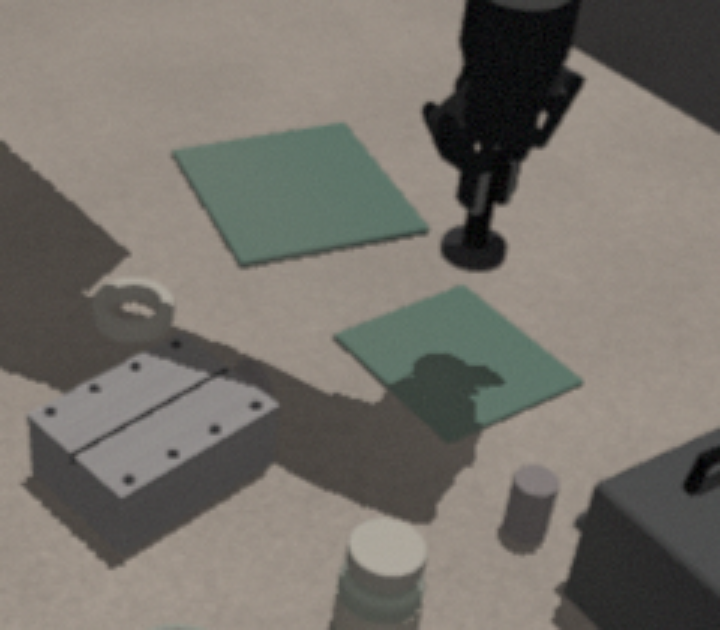

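View pics/w2.png

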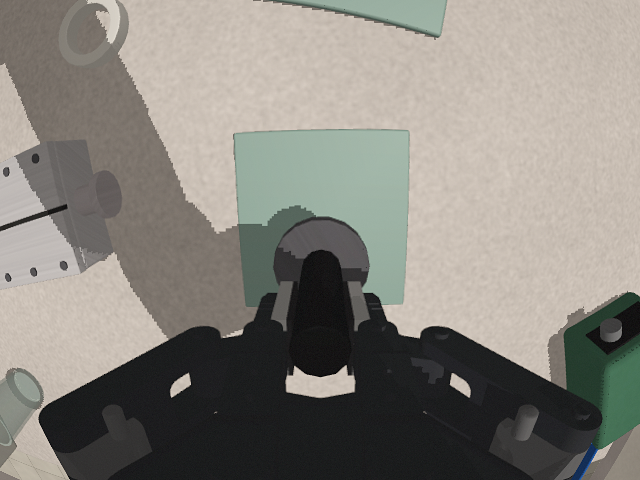

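The wrist view shows the post held vertically, its foot at (322,258), above the plate. I'll lower it and stop just short of contact.

{"method": "send_rows", "body": {
  "moves": [
    [0,0,0.012,0],
    [0,0,0.024,0],
    [0,0,0.028,0],
    [0,0,0.018,0],
    [0,0,0.008,0],
    [0,0,0.004,0],
    [0,0,0.003,0],
    [0,0,0.001,0],
    [0,0,0,0],
    [0,0,0,0]
  ]
}}

```text
clock: 6.65
eef_pos: [0.5614, 0.285, 0.0592]
tool_rot: [0.0, 1.0, 0.0, 0.001]
ft_force: [-0.0, 0.1, -1.4]
grip_width: 0.0188
```

{"method": "send_rows", "body": {
  "moves": [
    [0,0,0.001,0],
    [0,0,0.001,0],
    [0,0,0.001,0],
    [0,0,0.001,0],
    [0,0,0,0],
    [0,0,0,0]
  ]
}}

```text
clock: 7.25
eef_pos: [0.5608, 0.2847, 0.0542]
tool_rot: [0.0, 1.0, -0.0, -0.0]
ft_force: [0.7, 1.2, -1.1]
grip_width: 0.0187
```

{"method": "send_rows", "body": {
  "moves": [
    [0,0,0.0005,0],
    [0,0,0.0005,0],
    [0,0,0,0],
    [0,0,0,0]
  ]
}}

```text
clock: 7.65
eef_pos: [0.5609, 0.2846, 0.0533]
tool_rot: [0.0, 1.0, -0.0, -0.0]
ft_force: [-0.3, 0.3, -2.0]
grip_width: 0.0188
```

{"method": "send_rows", "body": {
  "moves": [
    [0,0,0.0005,0],
    [0,0,0.0005,0],
    [0,0,0,0],
    [0,0,0,0]
  ]
}}

```text
clock: 8.05
eef_pos: [0.561, 0.2847, 0.0528]
tool_rot: [0.0, 1.0, 0.0, 0.0]
ft_force: [-1.0, -0.9, 2.1]
grip_width: 0.0188
```

The contact force reversed from -2 N to +2 N, so the foot is on the glass. Releasing.

{"method": "send_rows", "body": {
  "moves": [
    [0,0,0,0],
    [0,0,0,0],
    [0,0,0,0],
    [0,0,0,0],
    [0,0,0,0],
    [0,0,0,0],
    [0,0,0,0]
  ],
  "claw": 1
}}

```text
clock: 8.75
eef_pos: [0.5609, 0.2847, 0.0523]
tool_rot: [0.0, 1.0, 0.0, -0.0]
ft_force: [-0.0, 0.5, -0.1]
grip_width: 0.0854
```

{"method": "send_rows", "body": {
  "moves": [
    [0,0,-0.01,0],
    [0,0,-0.025,0],
    [0,0,-0.04,0],
    [0,0,-0.045,0],
    [0,0,-0.035,0],
    [0,0,-0.02,0],
    [0,0,-0.01,0],
    [0,0,0,0]
  ]
}}

```text
clock: 9.55
eef_pos: [0.5616, 0.285, 0.2393]
tool_rot: [0.0, 1.0, 0.001, 0.002]
ft_force: [0.2, 0.0, -1.0]
grip_width: 0.0856
```

Run:
```python
from h import *
o=monitor.get_obs();print(o["clock"],o["eef_pos"],o["grip_width"])
p,d=cams.camera("scene");cv2.imwrite("pics/s3.png",cv2.resize(p[120:330,280:520],None,fx=3,fy=3))
p,d=cams.camera("top");cv2.imwrite("pics/t3.png",p)
```

```text
9.55 [0.56155594 0.28499721 0.2393179 ] 0.08558630857652691
```

View pics/s3.png

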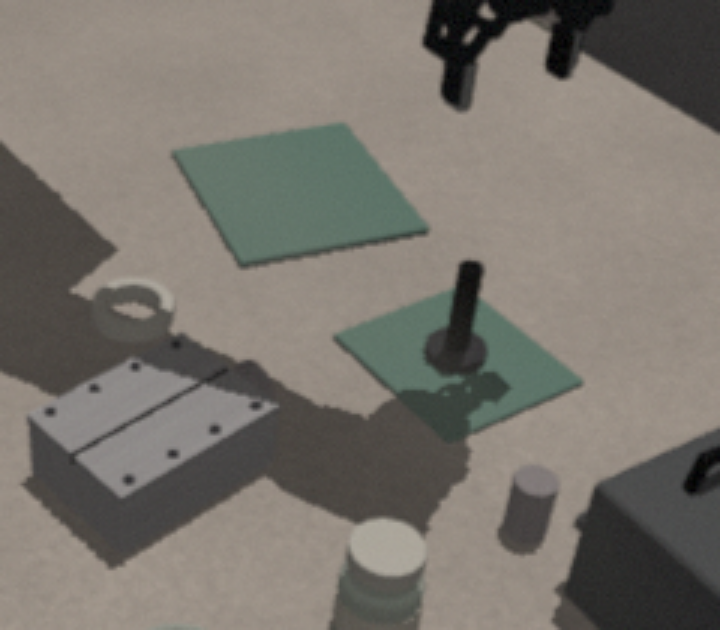

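The post stands upright near the middle of the plate, with its foot at crop px (456,352). Moving over the pen.

{"method": "send_rows", "body": {
  "moves": [
    [0,-0.012,0,0],
    [0,-0.025,0,0],
    [0.001,-0.04,0,0],
    [0.001,-0.045,0,0],
    [0.001,-0.045,0,0],
    [0.001,-0.045,0,0],
    [0.001,-0.045,0,0],
    [0.001,-0.045,0,0],
    [0.001,-0.045,0,0],
    [0,-0.045,0,0],
    [0,-0.045,0,0],
    [0,-0.045,0,0],
    [0,-0.045,0,0],
    [0,-0.04,0,0],
    [0,-0.025,0,0],
    [0,-0.011,0,0],
    [0,0,0,0],
    [0,0,0,0]
  ]
}}

```text
clock: 11.45
eef_pos: [0.553, -0.3174, 0.2366]
tool_rot: [0.0, 1.0, 0.001, -0.001]
ft_force: [0.7, -0.1, 0.0]
grip_width: 0.0854
```

Run:
```python
from h import *
o=monitor.get_obs();print(o["clock"],o["eef_pos"],o["tool_rot"],o["joint_pos"].round(3))
p,d=cams.camera("wrist");cv2.imwrite("pics/w4.png",p)
cv2.imwrite("pics/w4c.png",cv2.resize(p[150:310,240:400],None,fx=3.7,fy=3.7,interpolation=2))
import pickle;pickle.dump(o,open("w4.pkl","wb"))
print(wpix(o,(.5545,-.318,.152)),wpix(o,(.5545,-.318,.096)))
```

```text
11.45 [ 0.55295278 -0.31735207  0.23657303] [ 1.83573221e-04  9.99999480e-01  7.12882641e-04 -7.05366624e-04] [-5.210e-01  5.260e-01  4.400e-01  1.486e+00  1.000e-03 -5.210e-01]
(np.float64(318.83985581414237), np.float64(246.74658993130242)) (np.float64(318.9831797335282), np.float64(226.420147573187))
```

View pics/w4.png

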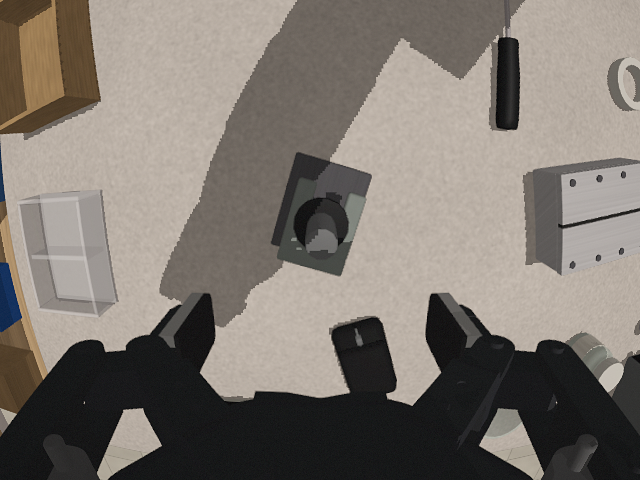

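View pics/w4c.png

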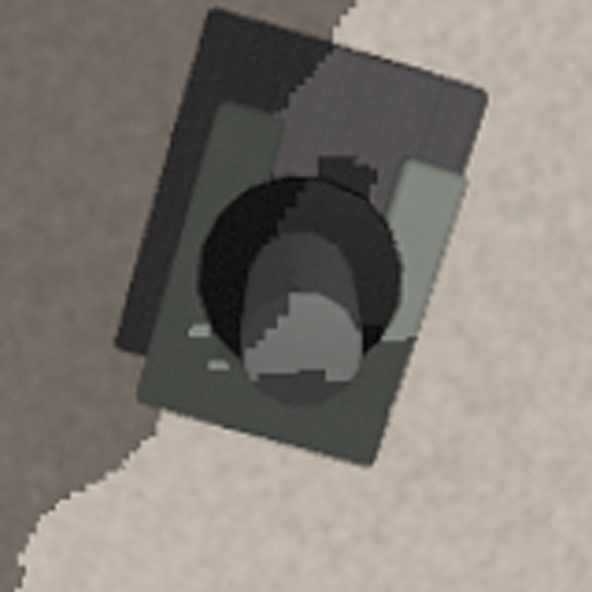

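The wrist crop shows the pen upright in the slot: top at crop px (303,348), collar at (301,279). It's within 1 mm of the tool axis, so I'll descend and grip.

{"method": "send_rows", "body": {
  "moves": [
    [0,0,0.015,0],
    [0,0,0.03,0],
    [0,0,0.035,0],
    [0,0,0.025,0],
    [0,0,0.0155,0],
    [0,0,0.009,0],
    [0,0,0,0]
  ]
}}

```text
clock: 12.2
eef_pos: [0.553, -0.3165, 0.1067]
tool_rot: [-0.001, 1.0, 0.001, -0.001]
ft_force: [0.6, -0.1, -0.8]
grip_width: 0.0854
```

{"method": "send_rows", "body": {
  "moves": [
    [0,0,0,0],
    [0,0,0,0],
    [0,0,0,0],
    [0,0,0,0],
    [0,0,0,0],
    [0,0,0,0],
    [0,0,0,0],
    [0,0,0,0]
  ],
  "claw": -1
}}

```text
clock: 13.0
eef_pos: [0.5539, -0.3186, 0.1087]
tool_rot: [0.0, 1.0, -0.0, 0.001]
ft_force: [-0.5, 0.2, 5.8]
grip_width: 0.0206
```

{"method": "send_rows", "body": {
  "moves": [
    [0,0,-0.003,0],
    [0,0,-0.006,0],
    [0,0,-0.01,0],
    [0,0,-0.02,0],
    [0,0,-0.03,0],
    [0,0,-0.03,0],
    [0,0,-0.02,0],
    [0,0,-0.011,0],
    [0,0,0,0],
    [0,0,0,0]
  ]
}}

```text
clock: 14.0
eef_pos: [0.553, -0.3181, 0.2369]
tool_rot: [0.0, 1.0, 0.0, -0.001]
ft_force: [0.1, 0.1, -1.9]
grip_width: 0.0208
```

Run:
```python
from h import *
o=monitor.get_obs();print(o["clock"],o["eef_pos"],o["ft_force"],o["grip_width"])
p,d=cams.camera("scene");cv2.imwrite("pics/s5.png",cv2.resize(p[170:390,120:300],None,fx=2.7,fy=2.7))
p,d=cams.camera("wrist");cv2.imwrite("pics/w5.png",p)
```

```text
14.0 [ 0.55304614 -0.31814513  0.23690475] [ 0.0743685   0.14035307 -1.94717954] 0.020788255047584255
```

View pics/s5.png

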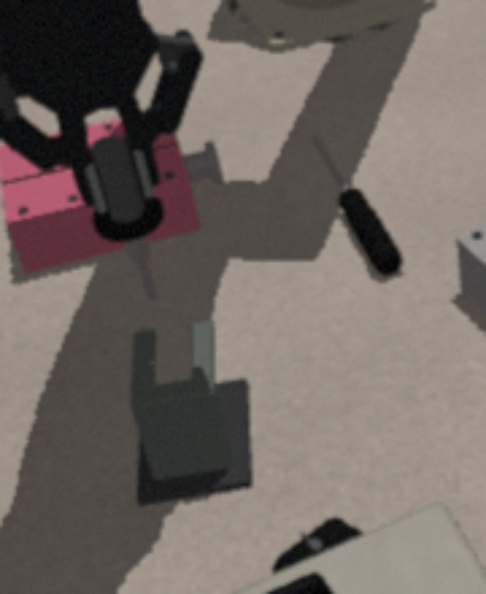

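View pics/w5.png

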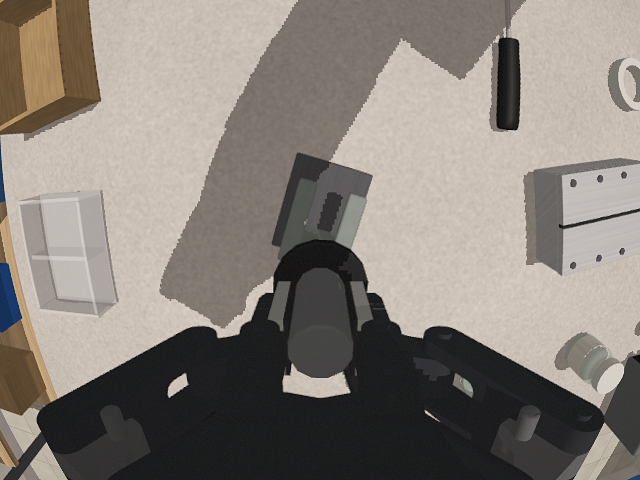

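The pen came out upright and the rest is undisturbed. The wrist camera can't see the tip because the collar hides it, so I'll use the scene camera to watch it. Going above the port end of the seam.

{"method": "send_rows", "body": {
  "moves": [
    [0,0.0107,0,0],
    [0.001,0.023,0,0],
    [0.002,0.035,0,0],
    [0.0021,0.04,0,0],
    [0.002,0.04,0,0],
    [0.002,0.04,0,0],
    [0.002,0.04,0,0],
    [0.002,0.04,0,0],
    [0.0018,0.04,0,0],
    [0.001,0.035,0,0],
    [0.001,0.025,0,0],
    [0,0.013,0,0],
    [0,0.007,0,0],
    [0,0,0,0]
  ]
}}

```text
clock: 15.5
eef_pos: [0.5366, 0.0707, 0.2375]
tool_rot: [-0.0, 1.0, -0.0, -0.0]
ft_force: [0.4, 0.0, -0.6]
grip_width: 0.0206
```

{"method": "send_rows", "body": {
  "moves": [
    [0,0,0.012,0],
    [0,0,0.022,0],
    [0,0,0.022,0],
    [0,0,0.012,0],
    [0,0,0.007,0],
    [0,0,0.003,0],
    [0,0,0.002,0],
    [0,0,0,0],
    [0,0,0,0]
  ]
}}

```text
clock: 16.4
eef_pos: [0.5374, 0.0705, 0.1586]
tool_rot: [0.0, 1.0, 0.0, 0.001]
ft_force: [0.1, -0.7, -1.6]
grip_width: 0.0207
```

Run:
```python
from h import *
o=monitor.get_obs();print(o["clock"],o["eef_pos"],o["ft_force"])
p,d=cams.camera("scene");cv2.imwrite("pics/s6.png",cv2.resize(p[200:300,300:410],None,fx=6,fy=6,interpolation=2))
p,d=cams.camera("top");cv2.imwrite("pics/t6.png",cv2.resize(p[200:290,250:370],None,fx=6,fy=6,interpolation=2))
```

```text
16.4 [0.53735105 0.07046621 0.15857562] [ 0.05621897 -0.65759184 -1.55190023]
```

View pics/s6.png

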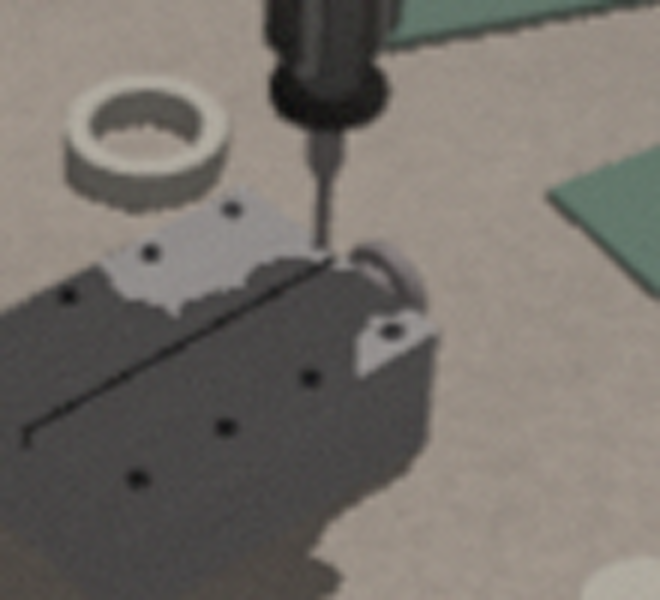

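View pics/t6.png

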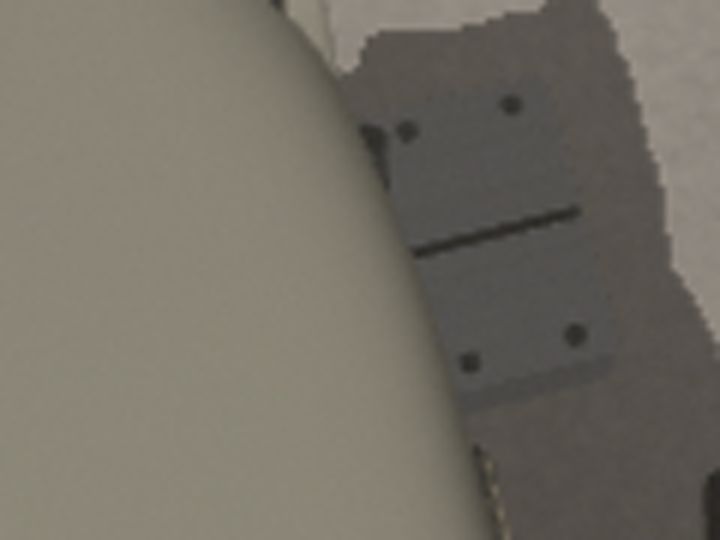

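Run:
```python
from h import *
def px(P):
    i=cams.camera_info("scene");T=i["T"];K=i["intrinsics"];c=T[:3,:3].T@(np.array(P)-T[:3,3])
    u=K[0,2]+K[0,0]*c[0]/-c[2];v=K[1,2]-K[1,1]*c[1]/-c[2]
    return ((u-300+.5)*6-.5,(v-200+.5)*6-.5)
for P in [(.5371,.0706,.07),(.5371,.0706,.06),(.5375,.0706,.157+.013),(.5358,.0775,.06),(.5633,-.0685,.06)]:print(P,px(P))
def inv(u,v,z): return plane("scene",(u+.5)/6-.5+300,(v+.5)/6-.5+200,z)
print("seam",inv(332,259,.06),inv(26,431,.06),"tip",inv(321,246,.07),inv(321,246,.072),inv(321,246,.068))
```

```text
(0.5371, 0.0706, 0.07) (np.float64(326.48784316683214), np.float64(243.5946302325478))
(0.5371, 0.0706, 0.06) (np.float64(325.4670802220404), np.float64(263.86046043676726))
(0.5375, 0.0706, 0.17) (np.float64(338.02571031597483), np.float64(27.073626455790247))
(0.5358, 0.0775, 0.06) (np.float64(339.2628408839548), np.float64(256.0919787072801))
(0.5633, -0.0685, 0.06) (np.float64(27.174480723929605), np.float64(431.81306549210683))
seam [0.53590471 0.07422111 0.06      ] [ 0.56273542 -0.06867605  0.06      ] tip [0.53728813 0.06808223 0.07      ] [0.53925377 0.06678769 0.072     ] [0.53532249 0.06937677 0.068     ]
```

The tip is on the seam line to within about 0.5 mm, as measured relative to it in the scene view. Descending to find light contact.

{"method": "send_rows", "body": {
  "moves": [
    [0,0,0.002,0],
    [0,0,0.003,0],
    [0,0,0.002,0],
    [0,0,0.001,0],
    [0,0,0,0],
    [0,0,0,0],
    [0,0,0,0]
  ]
}}

```text
clock: 17.2
eef_pos: [0.5369, 0.0704, 0.1499]
tool_rot: [0.0, 1.0, 0.0, 0.0]
ft_force: [0.1, -0.2, -1.2]
grip_width: 0.0208
```

{"method": "send_rows", "body": {
  "moves": [
    [0,0,0.0005,0],
    [0,0,0,0],
    [0,0,0,0]
  ]
}}

```text
clock: 17.5
eef_pos: [0.5368, 0.0704, 0.1493]
tool_rot: [0.0, 1.0, -0.0, -0.0]
ft_force: [1.1, -1.8, -0.8]
grip_width: 0.0206
```

{"method": "send_rows", "body": {
  "moves": [
    [0,0,0.0005,0],
    [0,0,0,0],
    [0,0,0,0]
  ]
}}

```text
clock: 17.8
eef_pos: [0.5368, 0.0704, 0.1488]
tool_rot: [0.0, 1.0, -0.0, -0.0]
ft_force: [-0.1, 0.1, -0.7]
grip_width: 0.0209
```

{"method": "send_rows", "body": {
  "moves": [
    [0,0,0.0005,0],
    [0,0,0,0],
    [0,0,0,0]
  ]
}}

```text
clock: 18.1
eef_pos: [0.5369, 0.0704, 0.1485]
tool_rot: [0.0, 1.0, 0.0, 0.0]
ft_force: [0.1, -0.2, 1.0]
grip_width: 0.0208
```

{"method": "send_rows", "body": {
  "moves": [
    [0,0,0.0005,0],
    [0,0,0,0],
    [0,0,0,0]
  ]
}}

```text
clock: 18.4
eef_pos: [0.537, 0.0704, 0.1482]
tool_rot: [0.0, 1.0, 0.0, 0.0]
ft_force: [-0.6, 0.1, 3.4]
grip_width: 0.0205
```

Run:
```python
from h import *
o=monitor.get_obs();print(o["clock"],o["eef_pos"],o["ft_force"])
p,d=cams.camera("scene");cv2.imwrite("pics/s7.png",cv2.resize(p[200:300,300:410],None,fx=7,fy=6,interpolation=2))
```

```text
18.4 [0.53701442 0.07040289 0.14821625] [-0.64415381  0.08294256  3.41258459]
```

View pics/s7.png

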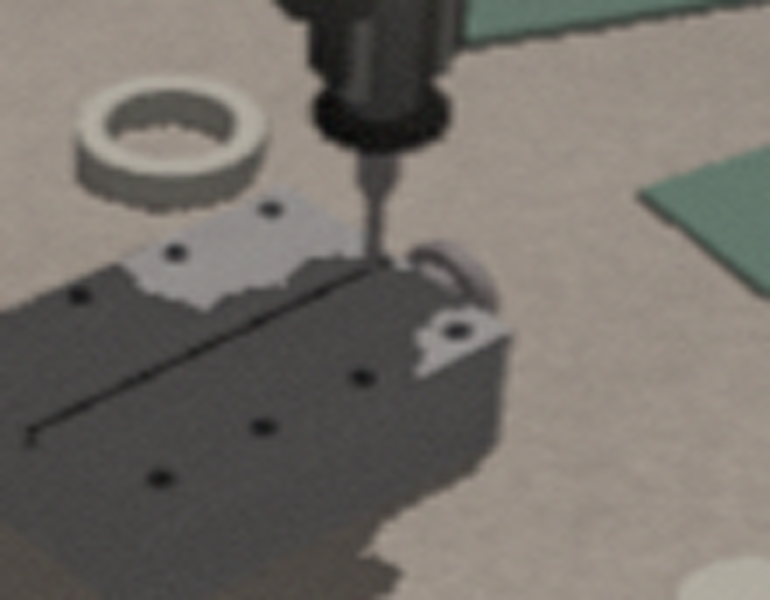

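Run:
```python
from h import *
p=cv2.imread("pics/s7.png")
c=cv2.resize(p[200:300,320:450],None,fx=6,fy=6,interpolation=2)
c=np.clip(c.astype(float)*2.0,0,255).astype(np.uint8);cv2.imwrite("pics/s7z.png",c)
```

```text
(no output)
```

View pics/s7z.png

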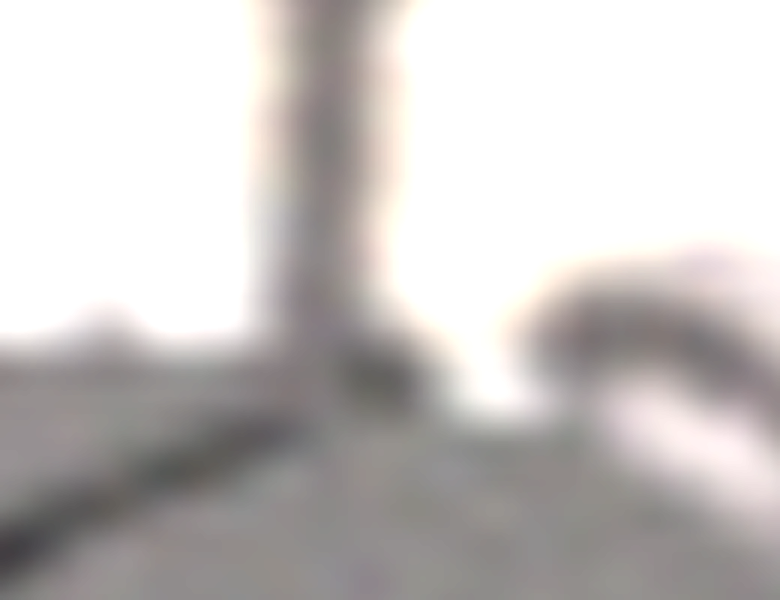

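The enhanced view shows the nozzle at (330,400), standing right over the seam, which passes behind it from (290,430) to (390,385). I'll lift off 1 mm, back up to just inside the port end, then sweep at 2.5 cm/s.

{"method": "send_rows", "body": {
  "moves": [
    [0,0,-0.001,0],
    [0.0004,0.0025,0,0],
    [0.0005,0.0025,0,0],
    [0,0,0,0],
    [0,0,0,0],
    [0,0,0,0]
  ]
}}

```text
clock: 19.05
eef_pos: [0.5358, 0.0756, 0.1486]
tool_rot: [0.0, 1.0, 0.0, -0.0]
ft_force: [0.0, -0.1, -0.1]
grip_width: 0.0208
```

{"method": "send_rows", "body": {
  "moves": [
    [-0.00046,-0.00246,0,0],
    [-0.00046,-0.00246,0,0],
    [-0.00046,-0.00246,0,0],
    [-0.00046,-0.00246,0,0],
    [-0.00046,-0.00246,0,0],
    [-0.00046,-0.00246,0,0],
    [-0.00046,-0.00246,0,0],
    [-0.00046,-0.00246,0,0],
    [-0.00046,-0.00246,0,0],
    [-0.00046,-0.00246,0,0],
    [-0.00046,-0.00246,0,0],
    [-0.00046,-0.00246,0,0],
    [-0.00046,-0.00246,0,0],
    [-0.00046,-0.00246,0,0],
    [-0.00046,-0.00246,0,0]
  ]
}}

```text
clock: 20.55
eef_pos: [0.5428, 0.0383, 0.1488]
tool_rot: [0.0, 1.0, -0.0, -0.0]
ft_force: [-0.1, -0.6, -0.9]
grip_width: 0.0209
```

Run:
```python
from h import *
o=monitor.get_obs();print(o["clock"],o["eef_pos"],o["ft_force"])
p,d=cams.camera("scene");p=p[200:300,300:410]
cv2.imwrite("pics/s8.png",cv2.resize(np.clip(p*1.5,0,255).astype(np.uint8),None,fx=7,fy=6,interpolation=2))
```

```text
20.55 [0.5428013  0.03827166 0.14879875] [-0.09926908 -0.64123357 -0.87305534]
```

View pics/s8.png

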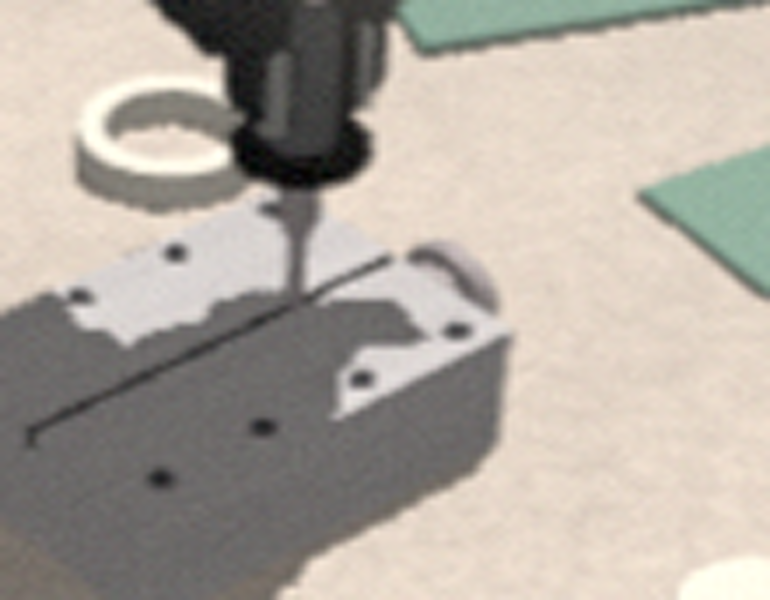

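Run:
```python
from h import *
p=cv2.imread("pics/s8.png")
c=cv2.resize(p[250:350,230:370],None,fx=5,fy=5,interpolation=2)
cv2.imwrite("pics/s8z.png",c)
```

```text
(no output)
```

View pics/s8z.png

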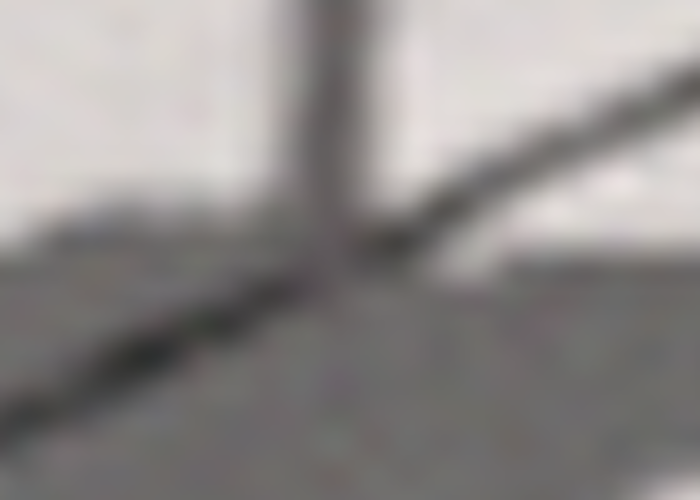

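The tip occludes the seam right where the line passes, so it is centred and just above with no contact force. Continuing the sweep.

{"method": "send_rows", "body": {
  "moves": [
    [-0.00046,-0.00246,0,0],
    [-0.00046,-0.00246,0,0],
    [-0.00046,-0.00246,0,0],
    [-0.00046,-0.00246,0,0],
    [-0.00046,-0.00246,0,0],
    [-0.00046,-0.00246,0,0],
    [-0.00046,-0.00246,0,0],
    [-0.00046,-0.00246,0,0],
    [-0.00046,-0.00246,0,0],
    [-0.00046,-0.00246,0,0],
    [-0.00046,-0.00246,0,0],
    [-0.00046,-0.00246,0,0],
    [-0.00046,-0.00246,0,0],
    [-0.00046,-0.00246,0,0],
    [-0.00046,-0.00246,0,0],
    [-0.00046,-0.00246,0,0],
    [-0.00046,-0.00246,0,0],
    [-0.00046,-0.00246,0,0],
    [-0.00046,-0.00246,0,0],
    [-0.00046,-0.00246,0,0]
  ]
}}

```text
clock: 22.6
eef_pos: [0.552, -0.0109, 0.1488]
tool_rot: [0.0, 1.0, -0.0, -0.0]
ft_force: [0.1, -0.2, -0.4]
grip_width: 0.0209
```

{"method": "send_rows", "body": {
  "moves": [
    [-0.00046,-0.00246,0,0],
    [-0.00046,-0.00246,0,0],
    [-0.00046,-0.00246,0,0],
    [-0.00046,-0.00246,0,0],
    [-0.00046,-0.00246,0,0],
    [-0.00046,-0.00246,0,0],
    [-0.00046,-0.00246,0,0],
    [-0.00046,-0.00246,0,0],
    [-0.00046,-0.00246,0,0],
    [-0.00046,-0.00246,0,0],
    [-0.00046,-0.00246,0,0],
    [-0.00046,-0.00246,0,0],
    [-0.00046,-0.00246,0,0],
    [-0.00046,-0.00246,0,0],
    [-0.00046,-0.00246,0,0],
    [-0.00046,-0.00246,0,0]
  ]
}}

```text
clock: 24.2
eef_pos: [0.5593, -0.0503, 0.1488]
tool_rot: [0.0, 1.0, 0.0, -0.0]
ft_force: [1.2, -0.7, -0.8]
grip_width: 0.0208
```

Run:
```python
from h import *
o=monitor.get_obs();print(o["clock"],o["eef_pos"],o["ft_force"])
p,d=cams.camera("scene");p=p[200:300,270:380]
cv2.imwrite("pics/s9.png",cv2.resize(np.clip(p*1.5,0,255).astype(np.uint8),None,fx=7,fy=6,interpolation=2))
```

```text
24.2 [ 0.55928801 -0.05029361  0.14879871] [ 1.1639391  -0.66664763 -0.78440395]
```

View pics/s9.png

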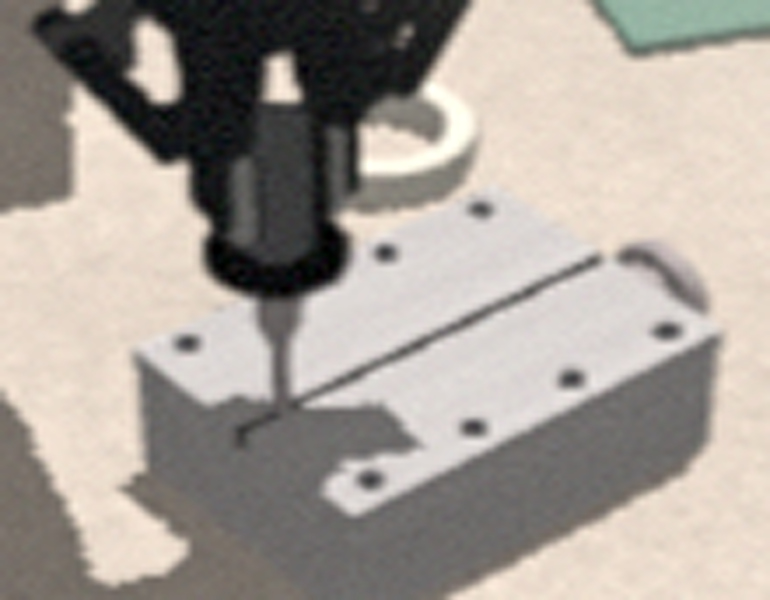

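The tip is at (282,410), still on the line, with the seam's end at (240,432). Finishing the last 1.5 cm, then lifting.

{"method": "send_rows", "body": {
  "moves": [
    [-0.00046,-0.00246,0,0],
    [-0.00046,-0.00246,0,0],
    [-0.00046,-0.00246,0,0],
    [-0.00046,-0.00246,0,0],
    [-0.00046,-0.00246,0,0],
    [-0.00046,-0.00246,0,0],
    [0,0,0,0],
    [0,0,0,0],
    [0,0,0,0]
  ]
}}

```text
clock: 25.15
eef_pos: [0.562, -0.0648, 0.1488]
tool_rot: [0.0, 1.0, 0.0, -0.0]
ft_force: [-0.3, -0.1, -1.5]
grip_width: 0.0207
```

Run:
```python
from h import *
o=monitor.get_obs();print(o["clock"],o["eef_pos"],o["ft_force"])
p,d=cams.camera("scene");p=p[200:300,270:380]
cv2.imwrite("pics/s10.png",cv2.resize(np.clip(p*1.5,0,255).astype(np.uint8),None,fx=7,fy=6,interpolation=2))
```

```text
25.15 [ 0.56197606 -0.06477895  0.14879507] [-0.25974592 -0.0705987  -1.4558766 ]
```

View pics/s10.png

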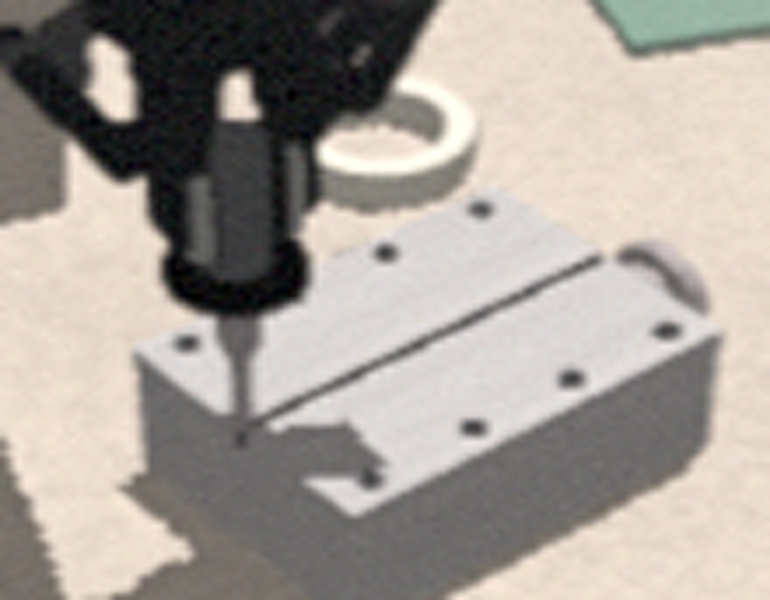

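The tip is at the seam's end. Lifting and returning to the rest.

{"method": "send_rows", "body": {
  "moves": [
    [0,0,-0.004,0],
    [0,0,-0.01,0],
    [0,0,-0.02,0],
    [0,0,-0.025,0],
    [0,0,-0.018,0],
    [0,0,-0.009,0],
    [0,0,-0.003,0],
    [0,0,0,0]
  ]
}}

```text
clock: 26.0
eef_pos: [0.562, -0.0648, 0.2379]
tool_rot: [0.0, 1.0, -0.0, 0.0]
ft_force: [-0.5, -0.0, -1.4]
grip_width: 0.0205
```

{"method": "send_rows", "body": {
  "moves": [
    [0,-0.01,0,0],
    [0.001,-0.02,0,0],
    [0.001,-0.03,0,0],
    [0.0014,-0.035,0,0],
    [0.001,-0.035,0,0],
    [0.001,-0.035,0,0],
    [0.001,-0.035,0,0],
    [0.001,-0.025,0,0],
    [0.001,-0.015,0,0],
    [0,-0.0085,0,0],
    [0,-0.005,0,0],
    [0,0,0,0],
    [0,0,0,0],
    [0,0,0,0]
  ]
}}

```text
clock: 27.4
eef_pos: [0.5537, -0.3173, 0.2381]
tool_rot: [-0.0, 1.0, 0.0, 0.0]
ft_force: [0.2, 0.4, -0.3]
grip_width: 0.0206
```

Run:
```python
from h import *
o=monitor.get_obs();print(o["clock"],o["eef_pos"],o["ft_force"],o["grip_width"])
p,d=cams.camera("wrist");cv2.imwrite("pics/w11.png",p)
q=cv2.imread("pics/w5.png");print(np.abs(p.astype(int)-q)[230:400,270:370].mean())
```

```text
27.4 [ 0.55371557 -0.31727863  0.23806096] [ 0.19229966  0.36973624 -0.33881517] 0.020642294951860214
2.462
```

View pics/w11.png

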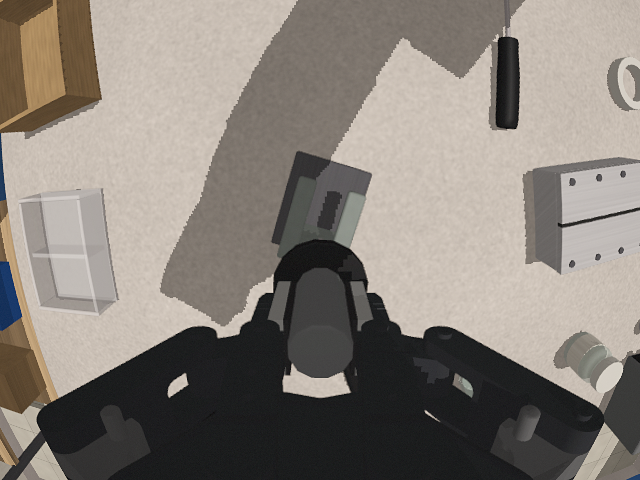

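This view matches the one taken just after lift-off: rest at (322,200) and the pen unchanged in the grip. Lowering.

{"method": "send_rows", "body": {
  "moves": [
    [0,0,0.01,0],
    [0,0,0.02,0],
    [0,0,0.025,0],
    [0,0,0.025,0],
    [0,0,0.02,0],
    [0,0,0.012,0],
    [0,0,0.007,0],
    [0,0,0.004,0],
    [0,0,0.002,0],
    [0,0,0,0],
    [0,0,0,0]
  ]
}}

```text
clock: 28.55
eef_pos: [0.5539, -0.3187, 0.1137]
tool_rot: [0.0, 1.0, -0.0, 0.001]
ft_force: [-0.3, 0.3, 0.1]
grip_width: 0.021
```

{"method": "send_rows", "body": {
  "moves": [
    [0,0,0.001,0],
    [0,0,0.001,0],
    [0,0,0,0],
    [0,0,0,0]
  ]
}}

```text
clock: 28.95
eef_pos: [0.5534, -0.3183, 0.1108]
tool_rot: [0.0, 1.0, 0.0, -0.0]
ft_force: [0.2, 0.7, -0.8]
grip_width: 0.0209
```

{"method": "send_rows", "body": {
  "moves": [
    [0,0,0.0005,0],
    [0,0,0.0005,0],
    [0,0,0,0],
    [0,0,0,0]
  ]
}}

```text
clock: 29.35
eef_pos: [0.5534, -0.3183, 0.1098]
tool_rot: [0.0, 1.0, 0.0, -0.0]
ft_force: [0.3, 0.1, -2.1]
grip_width: 0.0206
```

{"method": "send_rows", "body": {
  "moves": [
    [0,0,0.0005,0],
    [0,0,0.0005,0],
    [0,0,0,0],
    [0,0,0,0]
  ]
}}

```text
clock: 29.75
eef_pos: [0.5534, -0.3184, 0.1088]
tool_rot: [0.0, 1.0, 0.0, 0.0]
ft_force: [0.1, 0.3, -0.9]
grip_width: 0.0207
```

{"method": "send_rows", "body": {
  "moves": [
    [0,0,0.0005,0],
    [0,0,0,0],
    [0,0,0,0]
  ]
}}

```text
clock: 30.05
eef_pos: [0.5534, -0.3184, 0.1087]
tool_rot: [0.0, 1.0, -0.0, 0.0]
ft_force: [-1.8, -0.3, 2.4]
grip_width: 0.0209
```

The collar has seated: force +2.4 N at the same reading as the original grasp. Releasing.

{"method": "send_rows", "body": {
  "moves": [
    [0,0,0,0],
    [0,0,0,0],
    [0,0,0,0],
    [0,0,0,0],
    [0,0,0,0],
    [0,0,0,0],
    [0,0,0,0]
  ],
  "claw": 1
}}

```text
clock: 30.75
eef_pos: [0.5534, -0.3184, 0.1083]
tool_rot: [0.0, 1.0, -0.0, -0.0]
ft_force: [-0.3, 1.0, -0.3]
grip_width: 0.0853
```

{"method": "send_rows", "body": {
  "moves": [
    [0,0,-0.005,0],
    [0,0,-0.015,0],
    [0,0,-0.03,0],
    [0,0,-0.04,0],
    [0,0,-0.03,0],
    [0,0,-0.015,0],
    [0,0,-0.005,0],
    [0,0,0,0],
    [0,0,0,0]
  ]
}}

```text
clock: 31.65
eef_pos: [0.5529, -0.318, 0.247]
tool_rot: [0.0, 1.0, 0.001, -0.001]
ft_force: [-0.2, 0.6, 0.1]
grip_width: 0.0851
```

Run:
```python
from h import *
o=monitor.get_obs();print(o["clock"],o["eef_pos"],o["ft_force"],o["grip_width"])
p,d=cams.camera("wrist");cv2.imwrite("pics/w12.png",cv2.resize(p[150:310,240:400],None,fx=3.7,fy=3.7,interpolation=2))
p,d=cams.camera("scene");cv2.imwrite("pics/s12.png",p)
```

```text
31.65 [ 0.55287491 -0.31804517  0.24697326] [-0.24204955  0.61793957  0.13473023] 0.08509772871353508
```

View pics/w12.png

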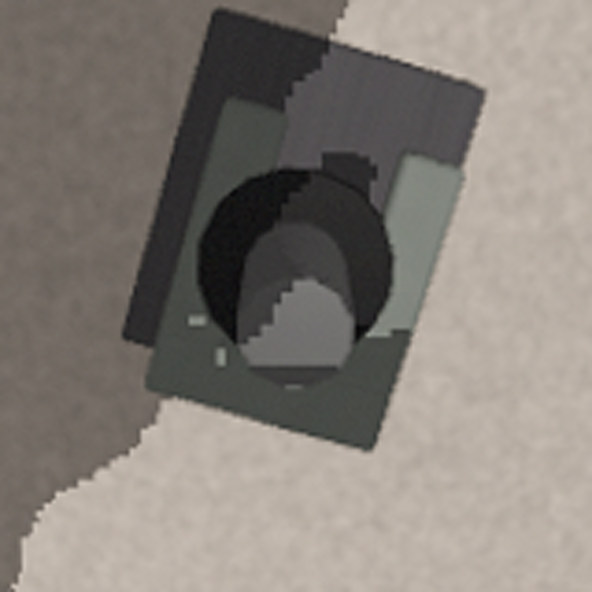

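View pics/s12.png

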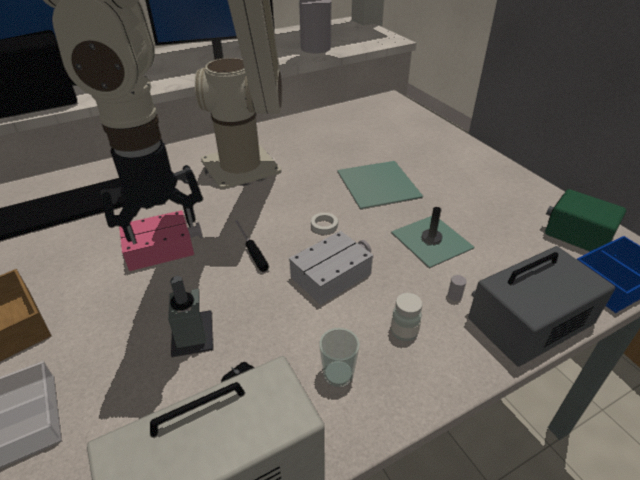

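The pen hangs upright in the slot with its collar at crop px (295,262). The post stands on the plate at scene (432,238), and the other objects look unmoved. Handing in.

Run:
```python
from h import *
print(order.job_done())
```

```text
the job is handed in; nothing more can be done
None
```

All three steps are done in the order asked, and I handed the job in at about 31.8 s of the 67 s allowed.

- **Post:** I lifted it off the seam and set it down upright near the centre of the smaller glass plate, touching down with about 4 N.
- **Seam pass:** I found the seam's surface with a light touch of about 4 N. I then swept the upright pen at 2.5 cm/s from the port end to the other end, with the tip roughly 0.3 mm above the seam and no contact force in the readings at the stops. The sweep covered about 142 mm, from about 2 mm inside the port end to about 2–3 mm short of the other end. It stopped once or twice for a camera look. In the scene images the tip stayed on the seam line throughout.
- **Pen:** I lowered it back into its rest until the collar seated (force +2.4 N), then released it and raised the gripper clear.

**Last checks:** the final wrist and scene pictures show the pen hanging upright in the slot, the post upright on the plate, and the other objects apparently unmoved. No check failed. The three cameras disagreed by 1 to 2.5 mm in y. I worked around that by judging the tip and seam together in the same view.

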